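# Candle an onyx box lid on the light panel

### The arm

A 7-joint arm with a two-finger parallel gripper is mounted at the origin on the work surface. World frame = base frame: x ahead of the robot, y to its left, z up, the work surface at z = 0. Lengths are in m, angles in rad, forces in N, time in s.
With the tool pointing down it reaches from about 0.425 to 0.925 m from the base axis. Payload 6.8 kg.
Tool frame: the origin (TCP) lies at the very end of the fingers, on their centre line; the grasp point (between the pads) lies 19 mm behind it; z points along the fingers, y is the line along which they close (so a half turn about z gives the same grasp; the last joint's range is limited). The gripper opens to 85 mm and grips with 20 to 120 N. Pads are 22 mm wide; open, the fingers measure 114 mm over their backs; the gripper's body (76 mm by 85 mm) begins 54 mm behind the grasp point. The pads swing forward as they close: fully open they stand 13 mm farther back than shut.
Start: joints at [1.102, 0.477, 0.022, 1.555, -0.011, 1.109, -0.083], TCP at [0.238, -0.632, 0.231] pointing down, gripper open.
Joint ranges: [-2.96, 2.96], [-0.34, 2.1], [-1.41, 1.46], [0.24, 2.44], [-1.37, 4.51], [0.17, 1.92], [-2.96, 2.96]. Speed limits (rad/s): [2.39, 2.39, 3.14, 3.14, 3.14, 3.14, 3.14].

### API

Orientations are given as a unit quaternion [w, x, y, z].
In Python, from station import telemetry, viewer, job, search_frame, cut_out gives the robot as it stands. The module is installed in compiled form; this text tells all that it offers.
- The arm moves only by the shell command python3 -m crank 'ROWS' [FORCE]. ROWS is JSON, a list of rows, each an object with "delta_rot": the turn, a rotation vector about the tool's x, y, z in degrees, a list of three; "xyz": the shift along the tool's x, y, z in m, a list of three; "fingers": the gripper command: -1 is fully open, 1 is shut, values between are in proportion. In form: [{"delta_rot": [ax, ay, az], "xyz": [dx, dy, dz], "fingers": fingers}, ...]. A call has 1 to 10 rows; each row is the pose to reach, as a shift and turn from the pose commanded when the call began, along the tool's axes at that moment; what a row does not reach only later rows make up. A row lasts 1/10 s, in which the tool goes at most 50 mm and 8.59 degrees, less where a joint would pass 70% of its speed; a pose out of reach is approached as far as the arm can. A call with a gripper value outside its range is refused whole. The fingers move at their own pace and stop on an object; FORCE is the grip in N (left out, the last holds). Time passes only in rows, so rows that repeat a pose let the fingers close. It gives the time, the measured TCP pose, the force, the opening and the grip force at its end, in the units of the state.
- telemetry.get_obs(): the state, without advancing time (a new reading comes with each control period).
- viewer.read_camera(name): name is "side" or "top" or "wrist"; returns a dict with "img" (384x512x3 uint8, red, green, blue), "fx", "fy", "cx", "cy" (pixels), "origin" and "rotation" of the camera in the world. Camera axes: x right, y up, looking along -z (the intrinsics and any distortion apply to the point x, -y, -z); pixel columns grow to the right and rows downward; lengths in m; the calibration is good to about 2 mm. A picture is of the moment at which its call begins. There is no depth.
- job.hand_in(): hands the job in; it is judged then, once.
Trained networks look in the newest picture that a camera, given by its name, has taken for a name from the list of things; names that differ only in an ending like _2 or _b are one class to them, and where a whole thing is asked for, a point or a joint stands for the part that bears it (a point fixed in the world has none). Each returns a list of dicts, best first, with "score" (0 to 1); they miss things now and then, are a little off and sometimes report something else, mostly with a low value. They report only what shows in the picture. A call takes as long as a camera call.
- search_frame(camera, thing): "pixel" ([column, row] in pixels, amid what is visible of it).
- cut_out(camera, thing): "pixels" (384x512 bool, what is visible of it) and "pixel" ([column, row] in pixels, amid what is visible of it).
The state is a dict: "t": time; "q": joint angles; "joint_vel": joint speeds; "joint_torque": joint torques, N m; "eef_pos": TCP position; "tool_rot": TCP orientation; "contact_force": force on the tool from outside, world axes, zero at the start; "torque": the same for the moment, N m; "gripper_width": opening from 0.0 (shut) to 1.0 (fully open); "grasp_force": force on a finger pad.
Only numpy, scipy, OpenCV 4.12 (cv2) and the standard library are available. Lean on these libraries where they do the work, as an engineer would, in place of code of your own. Each camera call takes 0.05 s, during which the arm holds its last target. There are 200 camera calls.

### The job

Clear the head-magnifier band away from the cardboard tray by hanging it over the horizontal rail and letting go of it. Then take the green onyx box lid by its brass handle and hold it gently pressed, underside flush, square and centred on the lit window of the sloping light panel, tilted to match its slope so that cracks show; do not change the panel's tilt or disturb the other lots. Finish while still gripping the lid and lightly pressing it flush there: do not put it down or let go.

Things in the scene. Friction and masses are not known exactly. Their poses are not given: they have to be found in the camera images.
- tray: low cardboard tray, fixed, 210 x 160 mm, walls 28 mm high, inner floor 5 mm above the table; origin under its centre, x along its long side. The lid lies in it and the headband stands over the lid
- headband: head-magnifier band: a rigid black arch standing on two rubber temple pads in the tray, straddling the lid's length; span 162 mm along its x, 36 mm along y at the pads (band itself 24 mm wide along y), 136 mm tall, about 0.16 kg. Origin midway between the feet, at floor level; z up. Space inside the arch: 132 mm wide, 96 mm high
- headband_grip (a point): where to grip the headband: in the blue lamp block on top of the arch, which is 40 mm along x, 22 mm along y (grip across this), and reaches from 102 to 136 mm above the feet; this point is 124 mm above the feet
- headband_crown (a point): the underside of the arch's crown, the place that rests on a bar; 28 mm below headband_grip, 96 mm above the feet. The arch is 24 mm flat there along x and slopes down both ways
- rail: steel rail, fixed: round bar 14 mm in diameter and 240 mm long along its y, on two posts at its ends; origin on the table under the bar's middle. Bar's centre line 170 mm above the table. The headband hangs with its span (x) across the bar, legs either side, anywhere in the middle 180 mm
- rail_mid (a point): middle of the bar's centre line
- lid: green onyx box lid, 110 x 76 x 12 mm, about 0.3 kg, flat underside, lying flat in the tray with its long side (x) about along the tray's; origin at the centre of its underside, z up out of its handle side
- lid_grip (a point): where to grip the lid: in its upright brass bar handle, 60 mm long along x, 14 mm thick along y (grip across this), rising from 12 to 52 mm above the underside; this point is 36 mm above the underside
- lid_face (a point): centre of the lid's flat underside, which has to lie flush on the panel
- stand: grey fixed box 200 x 180 x 45 mm that carries the light panel; origin under its centre, x to the panel's raised end
- panel: light panel: flat aluminium plate 190 x 180 x 14 mm on a stiff friction hinge along its near, lower edge, 46 mm above the table; tilted 14 to 31 degrees up towards its far edge, so it faces up and back to the near side. It keeps its tilt under light pushes. Origin on the hinge, x up the slope, z out of the lit face
- panel_face (a point): centre of the lit white window (150 x 120 mm, long side up the slope) on the panel's face; x up the slope, y along the hinge, z straight out of the face. The lid goes here, underside centre on this point, its long side up the slope (either end up). A light press means 4 to 30 N; over 45 N would risk the onyx. The lid can turn a little between the fingers about the gripping line, so it settles flush when pressed
- candlestick: bystander: brass candlestick 100 mm tall, 64 mm wide; origin under its centre
- onyx_box: bystander: open green onyx box 110 x 76 x 50 mm; origin under its centre
- vase: bystander: blue ceramic vase 95 mm tall, 60 mm wide; origin under its centre

How it is judged:
By the outcome, as a careful person would: the job done as asked, in the order asked, and still so for the second after the job is handed in, while the arm keeps its last pose, push and grip.
It also fails if it takes over 54 s, if anything falls off the work surface, if the arm or the gripper's body presses on something with over 40 N, if the wrist force passes 120 N, or if a joint passes its speed limit or range.

## Working session

There is one attempt and no reset: what is moved stays moved. The work goes in short steps, Python scripts to look and compute and a shell command to move; the robot and the scene stay as the last step left them, time stands still between calls to the robot, and variables do not carry over. Pictures are saved under pics/ and viewed, at most 10 in all, crops included, and the job is handed in when it is done.

```bash
mkdir -p pics; cat > h.py <<'E'
import numpy as np, cv2
from station import telemetry, viewer, job, search_frame, cut_out
from scipy.spatial.transform import Rotation as R
def ray(c,p):
    d=np.array([(p[0]-c['cx'])/c['fx'],-(p[1]-c['cy'])/c['fy'],-1.0])
    d=np.array(c['rotation']).reshape(3,3)@d
    return np.array(c['origin']),d/np.linalg.norm(d)
def onz(c,p,z):
    o,d=ray(c,p); return o+d*(z-o[2])/d[2]
def proj(c,P):
    q=(np.atleast_2d(P)-np.array(c['origin']))@np.array(c['rotation']).reshape(3,3)
    return np.c_[c['cx']+c['fx']*q[:,0]/-q[:,2], c['cy']+c['fy']*q[:,1]/q[:,2]]
def tri(rs):
    A=0;b=0
    for o,d in rs:
        M=np.eye(3)-np.outer(d,d);A=A+M;b=b+M@o
    return np.linalg.solve(A,b)
def save(c,n): cv2.imwrite('pics/'+n,c['img'][:,:,::-1])
def tool():
    s=telemetry.get_obs(); return np.array(s['eef_pos']),R.from_quat(np.array(s['tool_rot'])[[1,2,3,0]])
E
python3 - <<'E'
from h import *
cs={}
for n in ['side','top']:
    c=cs[n]=viewer.read_camera(n); print(n,{k:np.round(v,4).tolist() for k,v in c.items() if k!='img'})
    for t in ['tray','headband','headband_grip','headband_crown','rail','rail_mid','lid','lid_grip','stand','panel','panel_face','candlestick','onyx_box','vase']:
        print(n,t,[(np.round(r['pixel']).tolist(),round(r['score'],2)) for r in search_frame(n,t)[:2]])
cv2.imwrite('pics/a.png',cv2.resize(np.vstack([cs['side']['img'],cs['top']['img']])[:,:,::-1],(400*1,600)))
save(cs['side'],'s0.png');save(cs['top'],'t0.png')
E
```

```text
side {'fx': 400.6784, 'fy': 400.6784, 'cx': 254.5383, 'cy': 188.8459, 'origin': [0.0966, 0.6887, 0.8593], 'rotation': [-0.2821, -0.1365, 0.3994, 0.8616]}
side tray [([295.0, 252.0], 0.63), ([193.0, 209.0], 0.63)]
side headband [([301.0, 216.0], 0.63)]
side headband_grip [([301.0, 215.0], 0.93)]
side headband_crown [([300.0, 218.0], 0.98), ([202.0, 283.0], 0.44)]
side rail [([313.0, 162.0], 0.77), ([193.0, 210.0], 0.37)]
side rail_mid [([317.0, 158.0], 0.96)]
side lid [([292.0, 235.0], 0.85), ([248.0, 188.0], 0.58)]
side lid_grip [([294.0, 237.0], 0.95)]
side stand [([203.0, 283.0], 0.87)]
side panel [([203.0, 272.0], 0.74)]
side panel_face [([207.0, 273.0], 0.92), ([250.0, 189.0], 0.41)]
side candlestick [([204.0, 273.0], 0.71), ([248.0, 188.0], 0.69)]
side onyx_box [([214.0, 198.0], 0.8)]
side vase [([193.0, 207.0], 0.57)]
top {'fx': 361.6872, 'fy': 361.6872, 'cx': 255.8797, 'cy': 193.7718, 'origin': [0.4191, -0.0284, 1.1088], 'rotation': [0.7386, 0.0808, -0.0698, -0.6657]}
top tray [([246.0, 254.0], 0.71)]
top headband [([249.0, 254.0], 0.86), ([368.0, 238.0], 0.66)]
top headband_grip [([253.0, 252.0], 0.65), ([259.0, 158.0], 0.32)]
top headband_crown [([362.0, 240.0], 0.64)]
top rail [([361.0, 237.0], 0.88), ([248.0, 251.0], 0.41)]
top rail_mid [([364.0, 241.0], 0.78)]
top lid []
top lid_grip [([250.0, 250.0], 0.92)]
top stand [([154.0, 211.0], 0.69), ([151.0, 212.0], 0.33)]
top panel [([151.0, 211.0], 0.82), ([256.0, 252.0], 0.51)]
top panel_face [([151.0, 210.0], 0.9)]
top candlestick [([288.0, 176.0], 0.82)]
top onyx_box [([255.0, 159.0], 0.64)]
top vase [([231.0, 153.0], 0.57), ([249.0, 254.0], 0.55)]
```

View pics/s0.png

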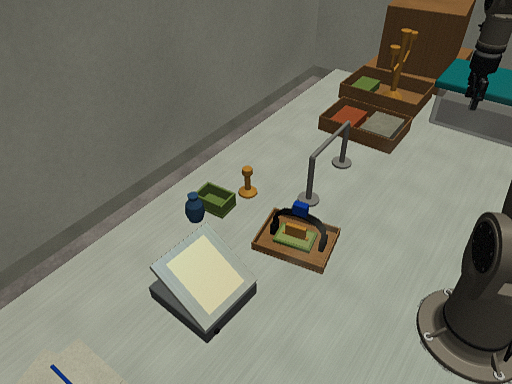

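View pics/t0.png

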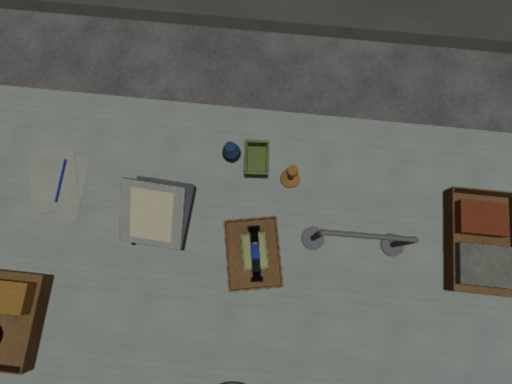

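Side view: the panel is at (203,275), the tray with headband and lid at (296,238), and the rail runs from (313,158) to (348,125). Top view: the window is at (151,212), the tray at (253,253), and the rail bar from (322,233) to (415,240).

```bash
python3 - <<'E'
s=open('h.py').read()
s=s.replace("np.array(c['rotation']).reshape(3,3)","RM(c)").replace("def ray","def RM(c): return R.from_quat(np.array(c['rotation'])[[1,2,3,0]]).as_matrix()\ndef ray",1)
open('h.py','w').write(s)
E
python3 - <<'E'
from h import *
T=viewer.read_camera('top');S=viewer.read_camera('side')
def comp(c,m,near):
    n,l,st,ce=cv2.connectedComponentsWithStats(m.astype(np.uint8))
    i=1+np.argmin([np.hypot(*(ce[k]-near))+(1e3 if st[k,4]<15 else 0) for k in range(1,n)])
    return l==i,ce[i],st[i]
def quad(m):
    cn=max(cv2.findContours(m.astype(np.uint8),0,1)[0],key=cv2.contourArea)
    return cv2.minAreaRect(cn),cv2.approxPolyDP(cv2.convexHull(cn),6,True)[:,0]
for n,c,w,bl in [('top',T,(152,213),(255,252)),('side',S,(207,273),(300,209))]:
    I=c['img'].astype(int);h=cv2.cvtColor(c['img'],cv2.COLOR_RGB2HSV)
    print(n,'win px',I[w[1],w[0]],'plate');
    m=(np.abs(I-I[w[1],w[0]]).sum(2)<45)
    mm,ce,st=comp(c,m,w);print(ce,st,quad(mm)[1].tolist())
    b=(h[:,:,0]>100)&(h[:,:,0]<130)&(h[:,:,1]>150)&(h[:,:,2]>60)
    mm,ce,st=comp(c,b,bl);print('blue',ce,st,quad(mm)[0]); c['b']=ce
    g=(h[:,:,0]>8)&(h[:,:,0]<22)&(h[:,:,1]>100)
    print('hue lid',h[237,294],h[250,246])
    for t in ['lid','lid_grip','tray','rail','headband','panel']:
        r=cut_out(n,t)
        if r: k=r[0]['pixels'];print(t,r[0]['score'],k.sum(),np.array(r[0]['pixel']).round(1),[np.round(v,1) for v in cv2.minAreaRect(np.argwhere(k)[:,::-1].astype(np.float32))], quad(k)[1].tolist())
print('block tri',tri([ray(T,T['b']),ray(S,S['b'])]), 'top@.141',onz(T,T['b'],.141))
for p in [(322,233),(415,240)]: print('rail',onz(T,p,.177))
print('panelface',tri([ray(T,search_frame('top','panel_face')[0]['pixel']),ray(S,search_frame('side','panel_face')[0]['pixel'])]))
a=cv2.resize(T['img'][190:300,110:300],None,fx=4,fy=4,interpolation=2)[:,:,::-1]
cv2.imwrite('pics/t1.png',a)
a=cv2.resize(S['img'][110:340,140:360],None,fx=2.6,fy=2.6,interpolation=2)[:,:,::-1]
cv2.imwrite('pics/s1.png',a)
E
```

```text
top win px [151 146 127] plate
[150.83084809 214.03821062] [ 129  187   45   56 2146] [[130, 187], [173, 194], [170, 242], [129, 234]]
blue [254.68686869 251.72727273] [251 244   8  16  99] ((254.73770141601562, 251.61477661132812), (14.757325172424316, 6.609108924865723), 84.80557250976562)
hue lid [ 60  10 128] [ 33  68 132]
lid 0.72 648 [250.9 250.6] [array([254.1, 250.5]), array([37.2, 26.4]), np.float64(84.0)] [[247, 233], [246, 270], [240, 235]]
lid_grip 0.69 576 [249. 253.] [array([253.8, 250.7]), array([37.2, 25.3]), np.float64(84.3)] [[247, 233], [244, 270], [240, 235]]
tray 0.56 2687 [243.4 253.6] [array([252. , 253.1]), array([71.8, 54.8]), np.float64(84.8)] [[274, 216], [282, 285], [229, 291], [223, 221]]
rail 0.58 1338 [365.2 239.1] [array([358.7, 241.4]), array([116.3,  23.3]), np.float64(3.7)] [[301, 233], [394, 232], [417, 241], [388, 255], [310, 248]]
headband 0.59 520 [251.1 254. ] [array([254.5, 253.1]), array([56.2, 12.2]), np.float64(86.6)] [[257, 225], [262, 279], [252, 281], [247, 227]]
panel 0.63 4042 [152.1 209.7] [array([150.2, 212.7]), array([69.9, 63.6]), 
[... 666 characters left out ...]
, [273, 241]]
tray 0.59 1998 [293.9 254.3] [array([295.2, 237.5]), array([78.4, 49.7]), np.float64(20.6)] [[339, 229], [321, 273], [252, 247], [275, 208]]
rail 0.61 983 [314.1 161.5] [array([327. , 163.4]), array([35.4, 93.2]), np.float64(40.7)] [[348, 120], [349, 165], [315, 204], [298, 200], [310, 156]]
headband 0.76 791 [303.2 216.1] [array([301.9, 222.5]), array([58.8, 40.6]), np.float64(20.6)] [[274, 214], [295, 200], [307, 203], [325, 228], [323, 249], [272, 233]]
block tri [ 0.4729506  -0.01473163  0.12803477] top@.141 [ 0.47135001 -0.01533284  0.141     ]
rail [ 0.53477691 -0.1831244   0.177     ]
rail [ 0.54151256 -0.42089695  0.177     ]
panelface [0.5510722  0.28548377 0.09670601]
```

View pics/t1.png

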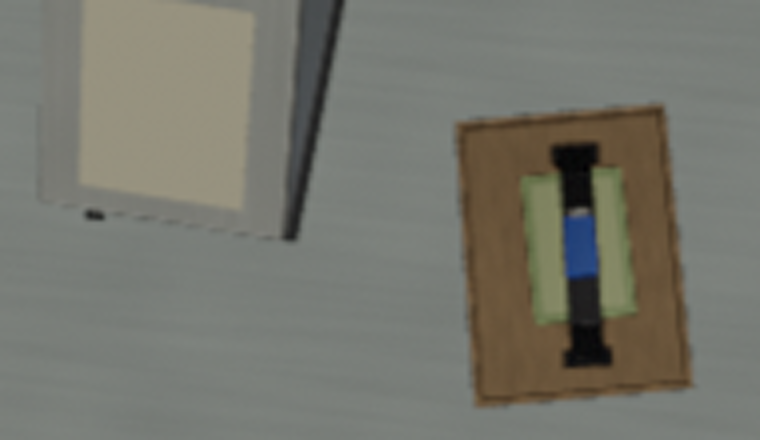

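View pics/s1.png

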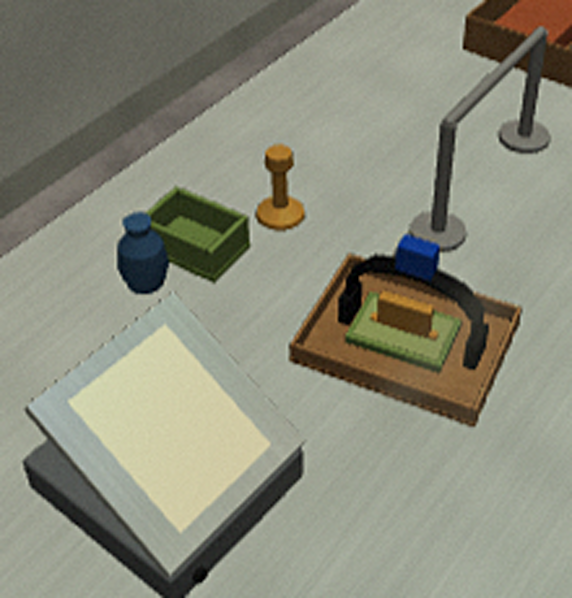

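The crops confirm that the window corners and headband pads are clean. The headband spans roughly along world x, which already lies across the rail. The panel rises away from the robot.

```bash
python3 - <<'E'
from h import *
from scipy.optimize import least_squares
T=viewer.read_camera('top');S=viewer.read_camera('side')
print('init tool',tool()[0],tool()[1].as_matrix().round(3).tolist())
# corners via precise sub-pixel: order (far-left, far-right, near-right, near-left)
t=np.array([[129.5,187],[173.5,194],[170.5,242.5],[128.5,235]])-0.
s=np.array([[166,264],[202,235],[243.5,280],[209,314.5]])
loc=np.array([[75,60,0],[75,-60,0],[-75,-60,0],[-75,60,0]])/1e3
def M(p): return R.from_euler('z',p[3])*R.from_euler('y',-p[4])
def W(p): return p[:3]+M(p).apply(loc)
f=lambda p:np.r_[(proj(T,W(p))-t).ravel(),(proj(S,W(p))-s).ravel()]
r=least_squares(f,[.55,.285,.1,0,.4],loss='soft_l1');p=r.x
print('panel',p[:3],np.degrees(p[3:]),'res',r.fun.round(1))
# hinge check: point 95mm down slope
print('hinge edge',p[:3]+M(p).apply([-.095,0,0]))
a,b=onz(T,(253.75,228.75),.025),onz(T,(256.75,279.25),.025)
print('pads',a,b,'mid',(a+b)/2,'yaw',np.degrees(np.arctan2(*(a-b)[[1,0]])))
k=[onz(T,q,.033) for q in [(274,216),(282,285),(229,291),(223,221)]];print('tray',np.round(k,3),np.mean(k,0))
k=[onz(T,q,.017) for q in [(110+523/4,190+176/4),(110+622/4,190+167/4),(110+637/4,190+312/4),(110+538/4,190+324/4)]];print('lid',np.round(k,3),np.mean(k,0))
d=k[0]-k[3]+k[1]-k[2];print('lid yaw',np.degrees(np.arctan2(d[1],d[0])))
E
```

```text
init tool [ 0.23830622 -0.63154388  0.23130853] [[0.936, 0.353, 0.0], [0.353, -0.936, 0.0], [0.0, -0.0, -1.0]]
panel [0.54469164 0.28633108 0.108353  ] [-2.70896683 30.99101401] res [ 0.3 -0.7 -0.7 -1.3 -0.5 -0.6  0.6  0.6 -0.4  0.2  1.1 -1.   0.6  0.6
  0.3  0.4]
hinge edge [0.46334409 0.2901801  0.05943715]
pads [ 0.54518603 -0.00382308  0.025     ] [ 0.39929124 -0.02806267  0.025     ] mid [ 0.47223864 -0.01594288  0.025     ] yaw 9.43320212803747
tray [[ 0.589 -0.06   0.033]
 [ 0.391 -0.102  0.033]
 [ 0.358  0.048  0.033]
 [ 0.558  0.09   0.033]] [ 0.47398472 -0.00615611  0.033     ]
lid [[ 0.526  0.034  0.017]
 [ 0.541 -0.04   0.017]
 [ 0.435 -0.061  0.017]
 [ 0.419  0.01   0.017]] [ 0.48029689 -0.01432413  0.017     ]
lid yaw 11.912212204111045
```

```bash
python3 -m crank '[{"delta_rot":[0,0,0],"xyz":[0.11,-0.124,-0.04],"fingers":-1},{"delta_rot":[0,0,0],"xyz":[0.218,-0.247,-0.04],"fingers":-1},{"delta_rot":[0,0,0],"xyz":[0.218,-0.247,-0.04],"fingers":-1},{"delta_rot":[0,0,0],"xyz":[0.218,-0.247,-0.04],"fingers":-1},{"delta_rot":[0,0,0],"xyz":[0.218,-0.247,-0.04],"fingers":-1},{"delta_rot":[0,0,0],"xyz":[0.218,-0.247,-0.04],"fingers":-1},{"delta_rot":[0,0,0],"xyz":[0.218,-0.247,-0.04],"fingers":-1}]'
python3 -m crank '[{"delta_rot":[0,0,11],"xyz":[0.219,-0.248,0],"fingers":-1},{"delta_rot":[0,0,11],"xyz":[0.219,-0.248,0],"fingers":-1},{"delta_rot":[0,0,11],"xyz":[0.219,-0.248,0],"fingers":-1},{"delta_rot":[0,0,11],"xyz":[0.219,-0.248,0],"fingers":-1},{"delta_rot":[0,0,11],"xyz":[0.219,-0.248,0],"fingers":-1},{"delta_rot":[0,0,11],"xyz":[0.219,-0.248,0],"fingers":-1},{"delta_rot":[0,0,11],"xyz":[0.219,-0.248,0],"fingers":-1},{"delta_rot":[0,0,11],"xyz":[0.219,-0.248,0],"fingers":-1}]'
python3 - <<'E'
from h import *
p,r=tool();print(telemetry.get_obs()['t'],p,r.as_matrix().round(3).tolist())
c=viewer.read_camera('wrist');print(c['origin'],c['fx'],search_frame('wrist','headband_grip')[:1])
h=cv2.cvtColor(c['img'],cv2.COLOR_RGB2HSV)
b=(h[:,:,0]>100)&(h[:,:,0]<130)&(h[:,:,1]>150)&(h[:,:,2]>60)
print(b.sum())
q=cv2.minAreaRect(np.argwhere(b)[:,::-1].astype(np.float32));print(q)
print(onz(c,q[0],.141)); k=cv2.boxPoints(q);print([onz(c,x,.141).round(4) for x in k])
save(c,'w1.png')
E
```

```text
t: 3.1
eef_pos: [0.3564, -0.32, 0.272]
tool_rot: [0.0, 0.983, 0.181, 0.001]
contact_force: [0.8, -0.6, -0.3]
gripper_width: 1.0
grasp_force: 0.0
t: 3.9
eef_pos: [0.4739, -0.0082, 0.2719]
tool_rot: [-0.001, 0.996, 0.089, 0.001]
contact_force: [0.3, -0.1, 0.1]
gripper_width: 1.002
grasp_force: 0.0
3.9 [ 0.47387872 -0.00824306  0.27191056] [[0.984, 0.177, 0.002], [0.177, -0.984, 0.002], [0.002, -0.002, -1.0]]
[0.54148791 0.00370908 0.41469654] 303.38625397107495 [{'pixel': [252.1, 162.0], 'score': 0.84}]
871
((255.5, 182.0), (40.0, 21.0), 90.0)
[ 0.4760152  -0.01470686  0.141     ]
[array([ 0.4928, -0.0018,  0.141 ]), array([ 0.4962, -0.0207,  0.141 ]), array([ 0.4586, -0.0281,  0.141 ]), array([ 0.4551, -0.0085,  0.141 ])]
```

View pics/w1.png

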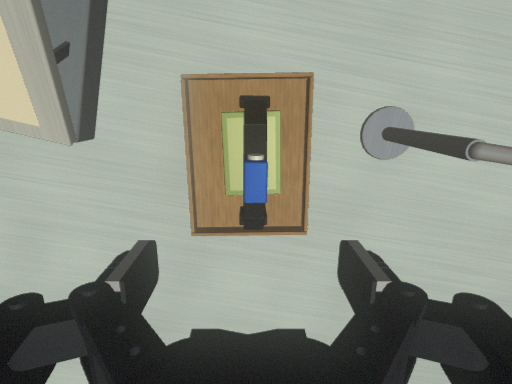

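The wrist view shows the blue block at (255,182), aligned with the tool axes and about 6 mm off along tool y. I'll descend and grip it.

```bash
python3 -m crank '[{"delta_rot":[0,0,0],"xyz":[-0.001,0.0065,0.05],"fingers":-1},{"delta_rot":[0,0,0],"xyz":[-0.001,0.0065,0.10],"fingers":-1},{"delta_rot":[0,0,0],"xyz":[-0.001,0.0065,0.14],"fingers":-0.6},{"delta_rot":[0,0,0],"xyz":[-0.001,0.0065,0.16],"fingers":-0.4},{"delta_rot":[0,0,0],"xyz":[-0.001,0.0065,0.16],"fingers":1},{"delta_rot":[0,0,0],"xyz":[-0.001,0.0065,0.16],"fingers":1},{"delta_rot":[0,0,0],"xyz":[-0.001,0.0065,0.16],"fingers":1},{"delta_rot":[0,0,0],"xyz":[-0.001,0.0065,0.16],"fingers":1},{"delta_rot":[0,0,0],"xyz":[-0.001,0.0065,0.16],"fingers":1},{"delta_rot":[0,0,0],"xyz":[-0.001,0.0065,0.16],"fingers":1}]' 40
```

```text
t: 5.0
eef_pos: [0.4734, -0.021, 0.1125]
tool_rot: [0.0, 0.996, 0.084, 0.001]
contact_force: [-2.0, -0.7, 8.2]
gripper_width: 0.251
grasp_force: 41.7
```

```bash
python3 -m crank '[{"delta_rot":[0,0,0],"xyz":[0,0,-0.01],"fingers":1},{"delta_rot":[0,0,0],"xyz":[0,0,-0.04],"fingers":1},{"delta_rot":[0,0,0],"xyz":[0,0,-0.08],"fingers":1},{"delta_rot":[0,0,0],"xyz":[0,0,-0.12],"fingers":1},{"delta_rot":[0,0,0],"xyz":[0,0,-0.16],"fingers":1},{"delta_rot":[0,0,0],"xyz":[0,0,-0.2],"fingers":1},{"delta_rot":[0,0,0],"xyz":[0,0,-0.225],"fingers":1},{"delta_rot":[0,0,0],"xyz":[0,0,-0.225],"fingers":1}]'
python3 - <<'E'
from h import *
c=viewer.read_camera('wrist');h=cv2.cvtColor(c['img'],cv2.COLOR_RGB2HSV);p,r=tool();print(p,r.as_matrix().round(3).tolist())
T=viewer.read_camera('side');a=cv2.resize(T['img'][60:290,200:420],None,fx=1.7,fy=1.67)[:,:,::-1]
cv2.imwrite('pics/w2.png',np.hstack([c['img'][:,:,::-1],cv2.resize(a,(288,384))]))
for p in [(322,233),(415,240)]: pass
for n in ['rail','rail_mid']:print(n,search_frame('wrist',n)[:1])
E
```

```text
t: 5.8
eef_pos: [0.4742, -0.0202, 0.3407]
tool_rot: [0.0, 0.996, 0.084, 0.004]
contact_force: [-0.7, 0.0, -3.4]
gripper_width: 0.25
grasp_force: 40.5
[ 0.4730583  -0.02046586  0.33818017] [[0.986, 0.168, 0.004], [0.168, -0.986, -0.0], [0.004, 0.001, -1.0]]
rail [{'pixel': [330.7, 5.1], 'score': 0.63}]
rail_mid [{'pixel': [44.6, 70.3], 'score': 0.75}]
```

View pics/w2.png

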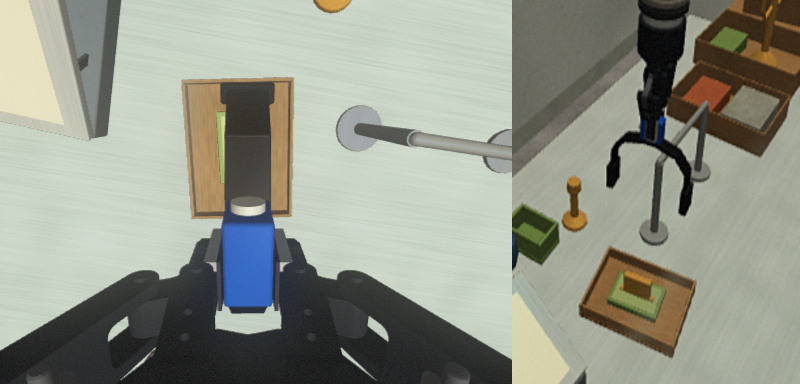

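The headband is held squarely and the lid is left in the tray. In the wrist view the bar runs from (415,138) to (512,153). I'll move over the rail.

```bash
python3 -m crank '[{"delta_rot":[0,0,2],"xyz":[0.002,0.03,0],"fingers":1},{"delta_rot":[0,0,4],"xyz":[0.004,0.07,0],"fingers":1},{"delta_rot":[0,0,6],"xyz":[0.007,0.12,0],"fingers":1},{"delta_rot":[0,0,8],"xyz":[0.01,0.17,0],"fingers":1},{"delta_rot":[0,0,8],"xyz":[0.013,0.22,0],"fingers":1},{"delta_rot":[0,0,8],"xyz":[0.015,0.26,0],"fingers":1},{"delta_rot":[0,0,8],"xyz":[0.016,0.287,0],"fingers":1},{"delta_rot":[0,0,8],"xyz":[0.016,0.287,0],"fingers":1},{"delta_rot":[0,0,8],"xyz":[0.016,0.287,0],"fingers":1}]'
python3 - <<'E'
from h import *
p,r=tool();print(p,r.as_matrix().round(3).tolist())
T=viewer.read_camera('top');S=viewer.read_camera('side');c=viewer.read_camera('wrist')
# rail fit: use masks
for n,C in [('wrist',c),('side',S),('top',T)]:
    P=proj(C,[[.5348,-.183,.17],[.538,-.302,.17],[.5415,-.421,.17]]);print(n,P.round(1).tolist())
    im=C['img'].copy()
    if n=='wrist':
        w=im
    if n=='side': s=cv2.resize(im[80:230,270:390],(288,384))
cv2.imwrite('pics/w3.png',np.hstack([w,s])[:,:,::-1])
E
```

```text
t: 6.9
eef_pos: [0.5357, -0.3015, 0.3342]
tool_rot: [-0.001, 1.0, 0.014, -0.002]
contact_force: [0.2, -0.1, -2.3]
gripper_width: 0.253
grasp_force: 40.4
[ 0.5356943  -0.30152327  0.33424894] [[1.0, 0.027, -0.003], [0.027, -1.0, 0.002], [-0.003, -0.002, -1.0]]
wrist [[135.6, 172.2], [250.4, 172.8], [365.2, 173.1]]
side [[313.5, 157.3], [331.8, 139.0], [348.1, 122.6]]
top [[321.5, 233.3], [367.6, 236.8], [413.9, 240.2]]
```

View pics/w3.png

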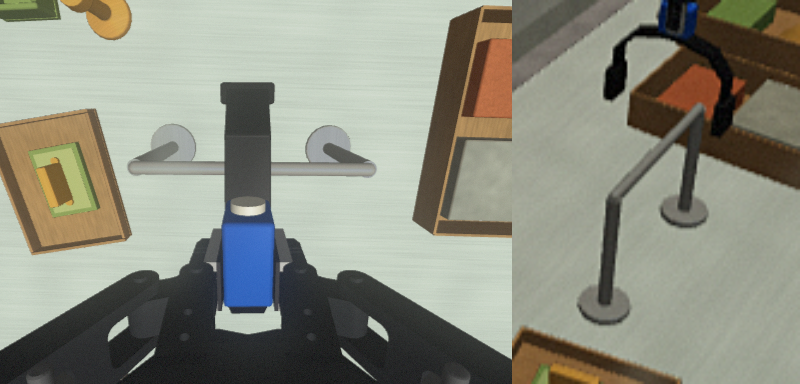

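The bar is at (134,167)–(372,170), its middle close to my estimate. I'll shift 3 mm in x and descend.

```bash
python3 -m crank '[{"delta_rot":[0,0,0],"xyz":[0.003,0,0.02],"fingers":1},{"delta_rot":[0,0,0],"xyz":[0.003,0,0.05],"fingers":1},{"delta_rot":[0,0,0],"xyz":[0.003,0,0.08],"fingers":1},{"delta_rot":[0,0,0],"xyz":[0.003,0,0.11],"fingers":1},{"delta_rot":[0,0,0],"xyz":[0.003,0,0.13],"fingers":1},{"delta_rot":[0,0,0],"xyz":[0.003,0,0.138],"fingers":1},{"delta_rot":[0,0,0],"xyz":[0.003,0,0.138],"fingers":1}]'
python3 -m crank '[{"delta_rot":[0,0,0],"xyz":[0,0,0.003],"fingers":1},{"delta_rot":[0,0,0],"xyz":[0,0,0.006],"fingers":1},{"delta_rot":[0,0,0],"xyz":[0,0,0.006],"fingers":1}]'
```

```text
t: 7.75
eef_pos: [0.5391, -0.2999, 0.1976]
tool_rot: [-0.0, 1.0, 0.015, -0.001]
contact_force: [-0.3, -0.2, -1.2]
gripper_width: 0.256
grasp_force: 40.4
t: 8.05
eef_pos: [0.5398, -0.301, 0.1929]
tool_rot: [0.0, 1.0, 0.015, 0.0]
contact_force: [0.5, 0.3, -1.9]
gripper_width: 0.249
grasp_force: 40.4
```

```bash
python3 -m crank '[{"delta_rot":[0,0,0],"xyz":[0,0,0.002],"fingers":1},{"delta_rot":[0,0,0],"xyz":[0,0,0.0035],"fingers":1},{"delta_rot":[0,0,0],"xyz":[0,0,0.0035],"fingers":1}]'
```

```text
t: 8.35
eef_pos: [0.5395, -0.3009, 0.1887]
tool_rot: [-0.0, 1.0, 0.015, -0.0]
contact_force: [-0.1, 1.0, -1.7]
gripper_width: 0.249
grasp_force: 40.4
```

```bash
python3 -m crank '[{"delta_rot":[0,0,0],"xyz":[0,0,0.0015],"fingers":1},{"delta_rot":[0,0,0],"xyz":[0,0,0.0025],"fingers":1},{"delta_rot":[0,0,0],"xyz":[0,0,0.0025],"fingers":1}]'
```

```text
t: 8.65
eef_pos: [0.5396, -0.301, 0.1884]
tool_rot: [0.0, 1.0, 0.014, 0.0]
contact_force: [-6.0, 2.7, 11.9]
gripper_width: 0.251
grasp_force: 42.5
```

Contact is at the expected height. I'll ease off slightly, release and look.

```bash
python3 -m crank '[{"delta_rot":[0,0,0],"xyz":[0,0,-0.001],"fingers":1},{"delta_rot":[0,0,0],"xyz":[0,0,-0.0015],"fingers":0.4},{"delta_rot":[0,0,0],"xyz":[0,0,-0.0015],"fingers":0},{"delta_rot":[0,0,0],"xyz":[0,0,-0.0015],"fingers":-0.4},{"delta_rot":[0,0,0],"xyz":[0,0,-0.0015],"fingers":-0.4}]' 20
python3 - <<'E'
from h import *
c=viewer.read_camera('wrist');S=viewer.read_camera('side')
cv2.imwrite('pics/w4.png',np.hstack([c['img'],cv2.resize(S['img'][80:230,270:390],(288,384))])[:,:,::-1])
E
```

```text
t: 9.15
eef_pos: [0.5396, -0.3009, 0.1876]
tool_rot: [-0.0, 1.0, 0.015, -0.0]
contact_force: [-1.0, -0.7, -0.1]
gripper_width: 0.703
grasp_force: 0.0
```

View pics/w4.png

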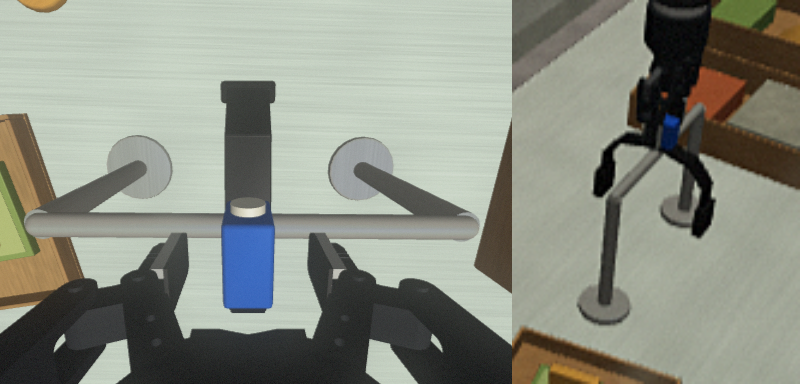

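The headband hangs free on the bar: the block is at (248,265) with the fingers clear on both sides. I'll retreat up and go to the lid.

```bash
python3 -m crank '[{"delta_rot":[0,0,0],"xyz":[0,0,-0.02],"fingers":-0.6},{"delta_rot":[0,0,0],"xyz":[0,0,-0.06],"fingers":-1},{"delta_rot":[0,0,0],"xyz":[0,0,-0.10],"fingers":-1},{"delta_rot":[0,0,0],"xyz":[0,0,-0.13],"fingers":-1},{"delta_rot":[0,0,0],"xyz":[0,0,-0.13],"fingers":-1}]'
python3 -m crank '[{"delta_rot":[0,0,-3],"xyz":[-0.009,-0.05,0],"fingers":-1},{"delta_rot":[0,0,-6],"xyz":[-0.018,-0.1,0.02],"fingers":-1},{"delta_rot":[0,0,-10],"xyz":[-0.027,-0.15,0.03],"fingers":-1},{"delta_rot":[0,0,-10],"xyz":[-0.036,-0.2,0.05],"fingers":-1},{"delta_rot":[0,0,-10],"xyz":[-0.045,-0.25,0.07],"fingers":-1},{"delta_rot":[0,0,-10],"xyz":[-0.051,-0.289,0.08],"fingers":-1},{"delta_rot":[0,0,-10],"xyz":[-0.051,-0.289,0.08],"fingers":-1},{"delta_rot":[0,0,-10],"xyz":[-0.051,-0.289,0.08],"fingers":-1},{"delta_rot":[0,0,-10],"xyz":[-0.051,-0.289,0.08],"fingers":-1}]'
python3 - <<'E'
from h import *
p,r=tool();print(p,r.as_matrix().round(3).tolist(),'toolyaw',np.degrees(np.arctan2(*r.as_matrix()[[1,0],0])))
c=viewer.read_camera('wrist')
print(search_frame('wrist','lid_grip')[:1])
h=cv2.cvtColor(c['img'],cv2.COLOR_RGB2HSV)
k=cut_out('wrist','lid')[0]['pixels'];k=cv2.dilate(k.astype(np.uint8),np.ones((5,5)))>0
b=(h[:,:,0]<26)&(h[:,:,1]>150)&k
g=(h[:,:,0]>26)&(h[:,:,0]<60)&k
for n,m in [('brass',b),('green',g)]:
    q=cv2.minAreaRect(np.argwhere(m)[:,::-1].astype(np.float32));print(n,m.sum(),q)
    for z in (.017,.057):
        B=np.array([onz(c,x,z) for x in cv2.boxPoints(q)])
        e=[B[1]-B[0],B[2]-B[1]];L=max(e,key=np.linalg.norm);print(z,B.mean(0).round(4),[np.linalg.norm(x).round(4) for x in e],np.degrees(np.arctan(L[1]/L[0])))
cv2.imwrite('pics/w5.png',np.hstack([c['img'][60:,130:400],np.repeat((b*255+g*120).astype(np.uint8)[60:,130:400,None],3,2)])[:,:,::-1])
E
```

```text
t: 9.75
eef_pos: [0.5418, -0.3018, 0.3232]
tool_rot: [0.002, 1.0, 0.015, 0.004]
contact_force: [1.0, -0.3, -0.4]
gripper_width: 1.0
grasp_force: 0.0
t: 10.65
eef_pos: [0.4804, -0.0148, 0.2378]
tool_rot: [0.0, 0.995, 0.101, 0.0]
contact_force: [-0.4, -0.6, -0.2]
gripper_width: 1.001
grasp_force: 0.0
[ 0.48043657 -0.01477367  0.23778603] [[0.98, 0.201, 0.0], [0.201, -0.98, -0.0], [0.0, 0.001, -1.0]] toolyaw 11.595869996138301
[{'pixel': [247.0, 157.3], 'score': 0.79}]
brass 0 ((0.0, 0.0), (0.0, 0.0), 0.0)
0.017 [0.6002 0.2771 0.017 ] [np.float64(0.0), np.float64(0.0)] nan
0.057 [0.5944 0.2465 0.057 ] [np.float64(0.0), np.float64(0.0)] nan
green 1554 ((241.0, 161.5), (179.0, 148.0), 90.0)
0.017 [ 0.4736 -0.0077  0.017 ] [np.float64(0.1657), np.float64(0.221)] 15.110880267051003
0.057 [ 0.4818 -0.0069  0.057 ] [np.float64(0.1475), np.float64(0.1967)] 15.110880267051<stdin>:13: RuntimeWarning: invalid value encountered in scalar divide
```

View pics/w5.png

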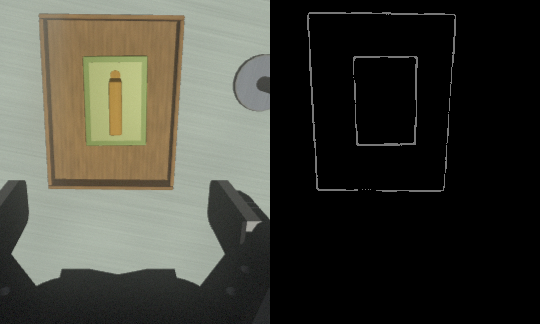

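The wrist view shows the lid squared to the tool. Its outline corners are at about (213,116), (277,116), (277,205) and (214,206), and the brass handle is centred on column 245.

```bash
python3 - <<'E'
from h import *
p,r=tool();c=viewer.read_camera('wrist')
B=np.array([onz(c,x,.017) for x in [(213,116),(277,116),(277,205),(214,206)]])
print(B.round(4),B.mean(0)); d=B[0]+B[1]-B[2]-B[3];print('yaw',np.degrees(np.arctan2(d[1],d[0])))
print('handle top',onz(c,(245,168),.057))
print('tool-frame shift to lid',r.inv().apply(B.mean(0)-p),r.inv().apply(onz(c,(245,168),.057)-p))
E
```

```text
[[ 0.5287  0.036   0.017 ]
 [ 0.5436 -0.0369  0.017 ]
 [ 0.4374 -0.0616  0.017 ]
 [ 0.4202  0.0161  0.017 ]] [ 0.48246176 -0.01159303  0.017     ]
yaw 11.728222905859441
handle top [ 0.48378621 -0.01137804  0.057     ]
tool-frame shift to lid [ 0.00239114 -0.00325631  0.22100922] [ 0.00375201 -0.0031871   0.18100992]
```

```bash
python3 -m crank '[{"delta_rot":[0,0,0],"xyz":[0.002,-0.0025,0.05],"fingers":-0.5},{"delta_rot":[0,0,0],"xyz":[0.002,-0.0025,0.1],"fingers":-0.5},{"delta_rot":[0,0,0],"xyz":[0.002,-0.0025,0.15],"fingers":-0.5},{"delta_rot":[0,0,0],"xyz":[0.002,-0.0025,0.19],"fingers":-0.5},{"delta_rot":[0,0,0],"xyz":[0.002,-0.0025,0.21],"fingers":-0.5},{"delta_rot":[0,0,0],"xyz":[0.002,-0.0025,0.2155],"fingers":-0.5},{"delta_rot":[0,0,0],"xyz":[0.002,-0.0025,0.2155],"fingers":0},{"delta_rot":[0,0,0],"xyz":[0.002,-0.0025,0.2155],"fingers":0.3}]' 60
python3 -m crank '[{"delta_rot":[0,0,0],"xyz":[0,0,0],"fingers":1},{"delta_rot":[0,0,0],"xyz":[0,0,0],"fingers":1},{"delta_rot":[0,0,0],"xyz":[0,0,0],"fingers":1},{"delta_rot":[0,0,0],"xyz":[0,0,0],"fingers":1},{"delta_rot":[0,0,0],"xyz":[0,0,0],"fingers":1},{"delta_rot":[0,0,0],"xyz":[0,0,0],"fingers":1}]' 60
```

```text
t: 11.65
eef_pos: [0.4828, -0.0109, 0.0235]
tool_rot: [0.0, 0.995, 0.101, 0.001]
contact_force: [0.1, 1.3, 0.4]
gripper_width: 0.423
grasp_force: 0.0
t: 12.25
eef_pos: [0.4828, -0.0108, 0.0238]
tool_rot: [0.0, 0.995, 0.102, 0.001]
contact_force: [-0.1, -0.4, 6.3]
gripper_width: 0.155
grasp_force: 59.6
```

```bash
python3 -m crank '[{"delta_rot":[0,0,0],"xyz":[0,0,-0.01],"fingers":1},{"delta_rot":[0,0,0],"xyz":[0,0,-0.04],"fingers":1},{"delta_rot":[0,0,0],"xyz":[0,0,-0.08],"fingers":1},{"delta_rot":[0,0,0],"xyz":[0,0,-0.12],"fingers":1},{"delta_rot":[0,0,0],"xyz":[0,0,-0.16],"fingers":1},{"delta_rot":[0,0,0],"xyz":[0,0,-0.2],"fingers":1},{"delta_rot":[0,0,0],"xyz":[0,0,-0.24],"fingers":1},{"delta_rot":[0,0,0],"xyz":[0,0,-0.24],"fingers":1},{"delta_rot":[0,0,0],"xyz":[0,0,-0.24],"fingers":1}]'
cat >> h.py <<'E'
PF=np.array([.5447,.2863,.1084]);YAW,TILT=-2.7,31.0
def target(h,lx=0,ly=0,PF=PF,yaw=YAW,tilt=TILT):
    M=(R.from_euler('z',yaw,degrees=True)*R.from_euler('y',-tilt,degrees=True)).as_matrix()
    Rt=R.from_matrix(np.c_[M[:,0],-M[:,1],-M[:,2]])
    return PF+Rt.apply([-lx,-ly,-(.0188+h)]),Rt
def rel(P,Rt):
    p,r=tool(); return r.inv().apply(P-p).round(4),np.degrees((r.inv()*Rt).as_rotvec()).round(2)
E
python3 - <<'E'
from h import *
c=viewer.read_camera('wrist');print(tool()[0]);print(rel(*target(.09)),target(.09)[0])
S=viewer.read_camera('side')
cv2.imwrite('pics/w6.png',np.hstack([c['img'],cv2.resize(S['img'][100:340,150:330],(288,384))])[:,:,::-1])
E
```

```text
t: 13.15
eef_pos: [0.4812, -0.0107, 0.2631]
tool_rot: [0.0, 0.995, 0.102, 0.001]
contact_force: [-0.0, -0.9, -4.6]
gripper_width: 0.156
grasp_force: 59.2
[ 0.48037497 -0.01082486  0.26167336]
(array([ 0.0689, -0.2919,  0.0599]), array([-3.87, 30.92, 14.02])) [0.48872606 0.28893966 0.2016598 ]
```

View pics/w6.png

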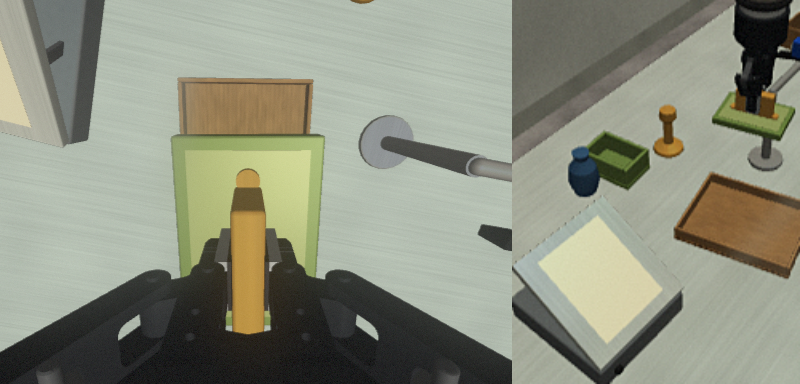

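The lid is held squarely: its edge is level at row 136 and the handle is centred at column 248. I'll carry it to a hover 90 mm off the window, tilting on the way.

```bash
python3 -m crank '[{"delta_rot":[0,0,2],"xyz":[0.01,-0.04,0],"fingers":1},{"delta_rot":[-0.5,4,4],"xyz":[0.02,-0.08,0],"fingers":1},{"delta_rot":[-1,9,7],"xyz":[0.03,-0.12,0],"fingers":1},{"delta_rot":[-2,15,10],"xyz":[0.04,-0.16,0],"fingers":1},{"delta_rot":[-3,21,12],"xyz":[0.05,-0.2,0.02],"fingers":1},{"delta_rot":[-3.5,27,14],"xyz":[0.06,-0.24,0.04],"fingers":1},{"delta_rot":[-3.9,30.9,14],"xyz":[0.069,-0.28,0.06],"fingers":1},{"delta_rot":[-3.9,30.9,14],"xyz":[0.069,-0.292,0.06],"fingers":1},{"delta_rot":[-3.9,30.9,14],"xyz":[0.069,-0.292,0.06],"fingers":1},{"delta_rot":[-3.9,30.9,14],"xyz":[0.069,-0.292,0.06],"fingers":1}]'
python3 - <<'E'
from h import *
from scipy.optimize import least_squares
cs=[viewer.read_camera(n) for n in ('top','side','wrist')]
print(tool()[0],rel(*target(.09)))
loc=np.array([[75,60,0],[75,-60,0],[-75,-60,0],[-75,60,0]])/1e3
P,Rt=target(0);M=R.from_euler('z',YAW,degrees=True)*R.from_euler('y',-TILT,degrees=True)
print('wrist pred',proj(cs[2],PF+M.apply(loc)).round(1).tolist())
cv2.imwrite('pics/w7.png',np.hstack([cs[2]['img'],cv2.resize(cs[1]['img'][180:340,130:250],(288,384))])[:,:,::-1])
E
```

```text
t: 14.25
eef_pos: [0.4961, 0.2178, 0.2095]
tool_rot: [0.022, 0.974, -0.018, 0.224]
contact_force: [-0.1, -0.2, -4.2]
gripper_width: 0.156
grasp_force: 59.5
[0.4952361  0.22045044 0.21000364] (array([-0.0109, -0.0684,  0.0013]), array([1.57, 5.04, 1.32]))
wrist pred [[80.9, 95.9], [237.5, 99.9], [235.2, 263.4], [107.9, 262.4]]
```

View pics/w7.png

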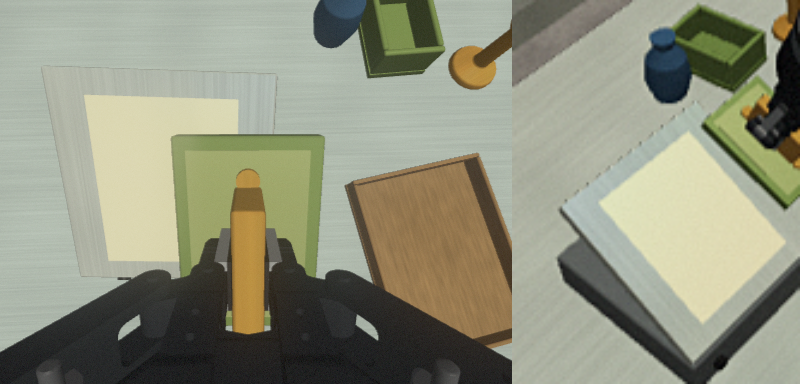

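The wrist view shows window corners at (85,95), (239,99.5) and (106.5,261), within 4 px of the prediction. I'll refit with these and finish the move.

```bash
python3 - <<'E'
from h import *
from scipy.optimize import least_squares
T,S,Wc=[viewer.read_camera(n) for n in ('top','side','wrist')]
t=np.array([[129.5,187],[173.5,194],[170.5,242.5],[128.5,235]]);s=np.array([[166,264],[202,235],[243.5,280],[209,314.5]])
w=np.array([[85,95],[239,99.5],[106.5,261]])
loc=np.array([[75,60,0],[75,-60,0],[-75,-60,0],[-75,60,0]])/1e3
M=lambda p: R.from_euler('z',p[3])*R.from_euler('y',-p[4])
def f(p,a=1,b=1,hz=3e3):
    X=p[:3]+M(p).apply(loc); hz_=p[2]-.095*np.sin(p[4])-.046-.014*np.cos(p[4])
    return np.r_[a*(proj(T,X)-t).ravel(),a*(proj(S,X)-s).ravel(),b*(proj(Wc,X)-w[:,:][[0,1,2]]).ravel() if 0 else b*(proj(Wc,X[[0,1,3]])-w).ravel(),hz*hz_*.3]
for a,b,h in [(1,1,0),(1,1,3e3),(.2,1,3e3),(1,0,3e3)]:
    r=least_squares(f,[.545,.286,.108,0,.5],args=(a,b,h));print(r.x[:3].round(4),np.degrees(r.x[3:]).round(2),r.cost.round(1),r.fun[16:].round(1))
E
```

```text
[0.5487 0.2838 0.1075] [-3.8 29.3] 19.2 [-0.5  0.7 -1.6  1.8  0.2  0.7  0. ]
[0.5489 0.284  0.1066] [-3.8  29.86] 20.5 [-0.5  1.1 -1.8  2.1  0.8  0.   1. ]
[0.5496 0.2835 0.107 ] [-3.88 29.97] 4.0 [-0.  -0.1 -1.1  1.2  1.2 -0.9  1.3]
[0.5448 0.2863 0.1076] [-2.67 31.37] 3.8 [-0.   0.  -0.   0.  -0.   0.   0.2]
```

```bash
sed -i 's/^PF=.*/PF=np.array([.5475,.2847,.107]);YAW,TILT=-3.4,30.1/' h.py
python3 -c "
from h import *
print(rel(*target(.05)))"
```

```text
(array([-0.0077, -0.0711,  0.0439]), array([1.3 , 4.01, 1.53]))
```

```bash
python3 -m crank '[{"delta_rot":[0.6,2,0.8],"xyz":[-0.003,-0.035,0.005],"fingers":1},{"delta_rot":[1.3,4,1.5],"xyz":[-0.008,-0.071,0.02],"fingers":1},{"delta_rot":[1.3,4,1.5],"xyz":[-0.008,-0.071,0.044],"fingers":1},{"delta_rot":[1.3,4,1.5],"xyz":[-0.008,-0.071,0.044],"fingers":1},{"delta_rot":[1.3,4,1.5],"xyz":[-0.008,-0.071,0.044],"fingers":1},{"delta_rot":[1.3,4,1.5],"xyz":[-0.008,-0.071,0.044],"fingers":1}]'
python3 - <<'E'
from h import *
T,S,Wc=[viewer.read_camera(n) for n in ('top','side','wrist')]
print(tool()[0],rel(*target(.05)))
loc=np.array([[75,60,0],[75,-60,0],[-75,-60,0],[-75,60,0]])/1e3
M=R.from_euler('z',YAW,degrees=True)*R.from_euler('y',-TILT,degrees=True)
for c in (T,S,Wc): print(proj(c,PF+M.apply(loc)).round(1).tolist())
p,r=tool()
L=np.array([[55,38,-6.8],[55,-38,-6.8],[-55,-38,-6.8],[-55,38,-6.8]])/1e3*[1,1,-1]
for c in (T,S,Wc): print('lid',proj(c,p+r.apply(L*[1,-1,1])).round(1).tolist())
cv2.imwrite('pics/w8.png',np.hstack([Wc['img'],cv2.resize(S['img'][180:340,130:250],(288,384))])[:,:,::-1])
E
```

```text
t: 15.15
eef_pos: [0.513, 0.2867, 0.1664]
tool_rot: [0.008, 0.965, -0.028, 0.259]
contact_force: [-0.4, -0.6, -3.1]
gripper_width: 0.153
grasp_force: 59.6
[0.51357849 0.28614956 0.16718999] (array([-0.0008, -0.0006,  0.0003]), array([-0.05,  0.  , -0.13]))
[[131.3, 185.1], [174.0, 192.0], [170.4, 241.4], [129.6, 234.6]]
[[165.3, 263.3], [203.1, 233.6], [243.8, 280.2], [208.5, 314.0]]
[[157.0, 97.1], [337.2, 96.8], [322.3, 293.0], [172.5, 293.1]]
lid [[129.6, 200.1], [158.2, 204.9], [155.8, 243.0], [128.3, 238.4]]
lid [[184.6, 254.8], [209.3, 235.2], [241.2, 271.7], [217.8, 293.5]]
lid [[169.9, 134.8], [326.4, 135.0], [312.8, 325.5], [182.8, 325.4]]
```

View pics/w8.png

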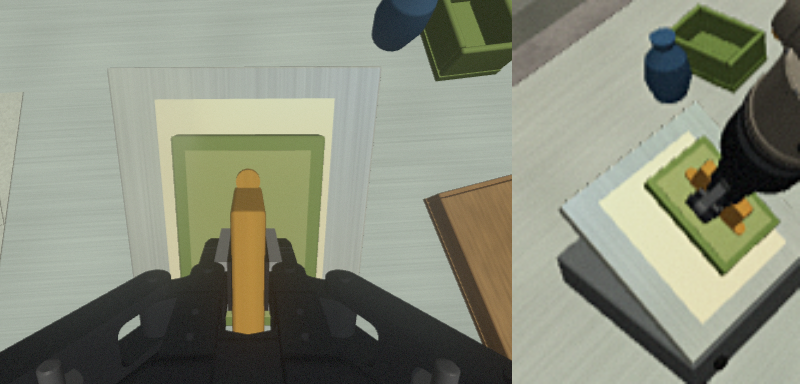

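The wrist view shows window corners at (155,99) and (335,99), and lid far corners at (172,135) and (324.5,135), level with the window. A correction of about −2 mm in both tool x and tool y remains. I'll approach with that included.

```bash
python3 -m crank '[{"delta_rot":[0,0,0],"xyz":[-0.002,-0.002,0.01],"fingers":1},{"delta_rot":[0,0,0],"xyz":[-0.002,-0.002,0.025],"fingers":1},{"delta_rot":[0,0,0],"xyz":[-0.002,-0.002,0.038],"fingers":1},{"delta_rot":[0,0,0],"xyz":[-0.002,-0.002,0.042],"fingers":1},{"delta_rot":[0,0,0],"xyz":[-0.002,-0.002,0.042],"fingers":1},{"delta_rot":[0,0,0],"xyz":[-0.002,-0.002,0.042],"fingers":1}]' 60
python3 - <<'E'
from h import *
Wc=viewer.read_camera('wrist');T=viewer.read_camera('top');p,r=tool();print(p,rel(*target(0)))
I=Wc['img'].astype(int)
# window (cream) vs lid vs plate transitions: rows profile along col 200,248->off-handle,300 ; cols along row 200
h=cv2.cvtColor(Wc['img'],cv2.COLOR_RGB2HSV)
for col in (205,290):
    d=np.abs(np.diff(I[:,col].astype(float),axis=0)).sum(1);print('col',col,[(i,int(d[i])) for i in np.where(d>25)[0] if 50<i<200])
for row in (150,180,210):
    d=np.abs(np.diff(I[row].astype(float),axis=0)).sum(1);print('row',row,[(i,int(d[i])) for i in np.where(d>25)[0] if 100<i<400])
E
python3 -m crank '[{"delta_rot":[0,0,0],"xyz":[0,0,0.002],"fingers":1},{"delta_rot":[0,0,0],"xyz":[0,0,0.003],"fingers":1},{"delta_rot":[0,0,0],"xyz":[0,0,0.003],"fingers":1}]'
```

```text
t: 15.9
eef_pos: [0.5325, 0.2886, 0.1296]
tool_rot: [0.007, 0.965, -0.028, 0.26]
contact_force: [-0.7, -0.3, -3.7]
gripper_width: 0.155
grasp_force: 59.4
[0.53237522 0.28901305 0.1299267 ] (array([0.0018, 0.0034, 0.0087]), array([-0.13, -0.07,  0.04]))
col 205 [(np.int64(51), 65), (np.int64(52), 50), (np.int64(91), 32), (np.int64(92), 51), (np.int64(133), 213), (np.int64(134), 104), (np.int64(135), 46), (np.int64(149), 31), (np.int64(150), 28)]
col 290 [(np.int64(91), 92), (np.int64(133), 269), (np.int64(134), 79), (np.int64(135), 66), (np.int64(150), 44)]
row 150 [(np.int64(142), 40), (np.int64(143), 33), (np.int64(170), 116), (np.int64(171), 89), (np.int64(308), 27), (np.int64(310), 27), (np.int64(323), 182), (np.int64(324), 39), (np.int64(357), 63)]
row 180 [(np.int64(145), 33), (np.int64(146), 28), (np.int64(172), 141), (np.int64(173), 81), (np.int64(174), 26), (np.int64(185), 29), (np.int64(235), 55), (np.int64(259), 57), (np.int64(308), 34), (np.int64(321), 109), (np.int64(322), 126), (np.int64(354), 61)]
row 210 [(np.int64(101), 40), (np.int64(148), 32), (np.int64(149), 28), (np.int64(174), 88), (np.int64(175), 126), (np.int64(187), 35), (np.int64(229), 50), (np.int64(230), 104), (np.int64(264), 117), (np.int64(265), 26), (np.int64(307), 40), (np.int64(318), 26), (np.int64(319), 113), (np.int64(320), 131), (np.int64(351), 43), (np.int64(352), 29), (np.int64(399), 32)]
t: 16.3
eef_pos: [0.5338, 0.2888, 0.1269]
tool_rot: [0.007, 0.965, -0.028, 0.26]
contact_force: [0.0, -0.4, -4.2]
gripper_width: 0.154
grasp_force: 59.5
```

```bash
cat > m.py <<'E'
from h import *
def meas(gap):
    c=viewer.read_camera('wrist');p,r=tool();I=c['img'].astype(float)
    def onp(px,z):
        o,d=ray(c,px);o=r.inv().apply(o-p);d=r.inv().apply(d);return (o+d*(z-o[2])/d[2])
    zt,zw=.0068,.0188+gap
    def edges(a,lo,hi,k): # strongest gradient position
        g=np.abs(np.diff(cv2.GaussianBlur(a,(1,3),0),axis=0)).sum(1);g[:lo]=0;g[hi:]=0
        i=g.argmax();w=g[i-2:i+3];return (np.arange(i-2,i+3)*w).sum()/w.sum()+.5
    R_=[]
    for row in (155,170,185,200):
        a=I[row]
        l=edges(a,160,184,0);rr=edges(a,312,330,0);wl=edges(a,130,int(l)-6,0);wr=edges(a,int(rr)+6,370,0)
        R_.append([onp((l,row),zt)[1],onp((rr,row),zt)[1],onp((wl,row),zw)[1],onp((wr,row),zw)[1]])
    R_=np.array(R_)*1e3;print('y lidL lidR winL winR');print(R_.round(1));m=R_.mean(0)
    print('lid c',m[:2].mean(),'win c',m[2:].mean(),'winwidth',m[3]-m[2],'lidwidth',m[1]-m[0])
    X=[]
    for col in (195,210,285,300):
        a=I[:,col];l=edges(a,125,142,0);w=edges(a,80,int(l)-8,0)
        X.append([onp((col,l),zt)[0],onp((col,w),zw)[0]])
    X=np.array(X)*1e3;print('x lidtop winfar');print(X.round(1));m=X.mean(0);print('lid cx',m[0]-55,'win cx',m[1]-75)
E
python3 -c "
from m import *
meas(.0055);print(rel(*target(0)))"
```

```text
y lidL lidR winL winR
[[-37.9  37.2 -58.5  61.6]
 [-37.9  37.3 -58.4  61.8]
 [-37.9  37.2 -58.5  61.7]
 [-38.   37.3 -58.4  61.8]]
lid c -0.33095063896808696 win c 1.6281907815089731 winwidth 120.18760149114917 lidwidth 75.18433125791154
x lidtop winfar
[[55.8 76. ]
 [55.8 76.1]
 [55.8 76.3]
 [55.8 76.4]]
lid cx 0.7837300620717826 win cx 1.202513093239446
(array([0.002 , 0.0032, 0.0054]), array([-0.08, -0.06,  0.07]))
```

```bash
python3 -m crank '[{"delta_rot":[0,0,0],"xyz":[0.0005,0.002,0.001],"fingers":1},{"delta_rot":[0,0,0],"xyz":[0.0005,0.002,0.003],"fingers":1},{"delta_rot":[0,0,0],"xyz":[0.0005,0.002,0.003],"fingers":1},{"delta_rot":[0,0,0],"xyz":[0.0005,0.002,0.003],"fingers":1}]'
python3 -m crank '[{"delta_rot":[0,0,0],"xyz":[0,0,0.001],"fingers":1},{"delta_rot":[0,0,0],"xyz":[0,0,0.0015],"fingers":1},{"delta_rot":[0,0,0],"xyz":[0,0,0.0015],"fingers":1}]'
```

```text
t: 16.75
eef_pos: [0.5357, 0.2865, 0.1245]
tool_rot: [0.007, 0.965, -0.028, 0.26]
contact_force: [-0.4, 0.4, -3.9]
gripper_width: 0.154
grasp_force: 59.5
t: 17.05
eef_pos: [0.5364, 0.2865, 0.1232]
tool_rot: [0.007, 0.965, -0.028, 0.26]
contact_force: [-0.2, 0.1, -3.5]
gripper_width: 0.153
grasp_force: 59.5
```

```bash
python3 -m crank '[{"delta_rot":[0,0,0],"xyz":[0,0,0.0008],"fingers":1},{"delta_rot":[0,0,0],"xyz":[0,0,0.0015],"fingers":1},{"delta_rot":[0,0,0],"xyz":[0,0,0.0015],"fingers":1}]'
```

```text
t: 17.35
eef_pos: [0.5368, 0.2865, 0.122]
tool_rot: [0.007, 0.965, -0.028, 0.26]
contact_force: [-6.3, -1.3, 2.5]
gripper_width: 0.151
grasp_force: 61.0
```

```bash
python3 -m crank '[{"delta_rot":[0,0,0],"xyz":[0,0,0.0006],"fingers":1},{"delta_rot":[0,0,0],"xyz":[0,0,0.0006],"fingers":1},{"delta_rot":[0,0,0],"xyz":[0,0,0.0006],"fingers":1}]'
python3 -c "
from m import *
meas(0);print(rel(*target(0)));s=telemetry.get_obs();print(s['contact_force'],s['torque'])"
```

```text
t: 17.65
eef_pos: [0.5368, 0.2865, 0.1219]
tool_rot: [0.007, 0.965, -0.028, 0.26]
contact_force: [-13.4, -2.1, 12.4]
gripper_width: 0.157
grasp_force: 62.7
y lidL lidR winL winR
[[-38.2  37.3 -60.6  59.7]
 [-38.1  37.3 -60.6  59.8]
 [-38.1  37.4 -60.5  59.8]
 [-38.1  37.4 -60.6  59.8]]
lid c -0.38832648156361316 win c -0.3927243802036102 winwidth 120.39979498014502 lidwidth 75.5103215133723
x lidtop winfar
[[55.9 75.9]
 [56.  75.9]
 [56.  76.1]
 [56.  76.2]]
lid cx 0.983330020781473 win cx 1.0174535639916087
(array([ 0.0018,  0.0012, -0.0005]), array([-0.09, -0.04,  0.07]))
[-13.13326805  -2.52026232  11.86902191] [-0.47292575  1.0741385  -0.29716242]
```

Centring is within 0.1 mm and the press is about 20 N. To make sure the contact is flush and not on an edge, I'll compare moments off and on contact.

```bash
cat > f.py <<'E'
from h import *
s=telemetry.get_obs();p,r=tool();print('toolF',r.inv().apply(s['contact_force']).round(2),'toolT',r.inv().apply(s['torque']).round(3),'rv',np.array(s['eef_pos']).round(5),(r.as_euler('ZYX',degrees=True)).round(2))
E
python3 f.py
python3 -m crank '[{"delta_rot":[0,0,0],"xyz":[0,0,-0.003],"fingers":1},{"delta_rot":[0,0,0],"xyz":[0,0,-0.003],"fingers":1},{"delta_rot":[0,0,0],"xyz":[0,0,-0.003],"fingers":1}]' >/dev/null; python3 f.py
python3 -m crank '[{"delta_rot":[0,0,0],"xyz":[0,0,0.001],"fingers":1},{"delta_rot":[0,0,0],"xyz":[0,0,0.0015],"fingers":1},{"delta_rot":[0,0,0],"xyz":[0,0,0.0015],"fingers":1}]' >/dev/null; python3 f.py
python3 -m crank '[{"delta_rot":[0,0,0],"xyz":[0,0,0.0005],"fingers":1},{"delta_rot":[0,0,0],"xyz":[0,0,0.0005],"fingers":1}]' >/dev/null; python3 f.py
python3 -m crank '[{"delta_rot":[0,0,0],"xyz":[0,0,0.0005],"fingers":1},{"delta_rot":[0,0,0],"xyz":[0,0,0.0005],"fingers":1}]' >/dev/null; python3 f.py
```

```text
toolF [ -5.25   3.26 -16.78] toolT [-0.611 -1.045 -0.01 ] rv [0.53685 0.28652 0.12191] [  -3.32  -30.14 -179.95]
toolF [-2.27  0.75  3.66] toolT [ 0.014 -0.957  0.041] rv [0.53606 0.2866  0.12402] [  -3.33  -30.17 -179.95]
toolF [-1.27  0.66  3.56] toolT [ 0.012 -1.019  0.021] rv [0.5368  0.28631 0.12251] [  -3.32  -30.15 -179.99]
toolF [-2.71  0.44  0.88] toolT [-0.195 -0.968  0.02 ] rv [0.5369  0.2864  0.12228] [  -3.33  -30.15 -179.97]
toolF [-3.61  2.36 -6.31] toolT [-0.348 -0.91   0.001] rv [0.53688 0.28639 0.12202] [  -3.33  -30.14 -179.97]
```

Pitch is balanced, but the roll moment shows contact towards the +y edge of the lid (about 35 mm off centre). I'll roll slightly negative about tool x until that moment vanishes.

```bash

python3 -m crank '[{"delta_rot":[-0.4,0,0],"xyz":[0,0,0],"fingers":1},{"delta_rot":[-0.4,0,0],"xyz":[0,0,0],"fingers":1},{"delta_rot":[-0.4,0,0],"xyz":[0,0,0],"fingers":1}]' >/dev/null; python3 f.py
python3 -m crank '[{"delta_rot":[-0.4,0,0],"xyz":[0,0,0.0003],"fingers":1},{"delta_rot":[-0.4,0,0],"xyz":[0,0,0.0003],"fingers":1},{"delta_rot":[-0.4,0,0],"xyz":[0,0,0.0003],"fingers":1}]' >/dev/null; python3 f.py
```

```text
toolF [ -4.76   2.86 -10.5 ] toolT [-0.234 -1.028  0.005] rv [0.53683 0.28644 0.12212] [ -3.33 -30.14 179.65]
toolF [ -6.22   4.51 -20.24] toolT [-0.373 -1.152 -0.037] rv [0.53679 0.28648 0.12222] [ -3.35 -30.14 179.27]
```

```bash

python3 -m crank '[{"delta_rot":[-0.4,0,0],"xyz":[0,0,-0.0005],"fingers":1},{"delta_rot":[-0.4,0,0],"xyz":[0,0,-0.0005],"fingers":1},{"delta_rot":[-0.4,0,0],"xyz":[0,0,-0.0005],"fingers":1}]' >/dev/null; python3 f.py
python3 -m crank '[{"delta_rot":[-0.3,0,0],"xyz":[0,0,0],"fingers":1},{"delta_rot":[-0.3,0,0],"xyz":[0,0,0],"fingers":1},{"delta_rot":[-0.3,0,0],"xyz":[0,0,0],"fingers":1}]' >/dev/null; python3 f.py
```

```text
toolF [ -4.28   4.47 -14.33] toolT [-0.206 -1.137 -0.02 ] rv [0.53665 0.28668 0.12248] [ -3.34 -30.14 178.88]
toolF [ -5.03   4.63 -17.4 ] toolT [-0.245 -1.148  0.007] rv [0.5366  0.28671 0.1226 ] [ -3.34 -30.14 178.59]
```

```bash

python3 -m crank '[{"delta_rot":[0,0,0],"xyz":[0,0,-0.003],"fingers":1},{"delta_rot":[0,0,0],"xyz":[0,0,-0.003],"fingers":1},{"delta_rot":[0,0,0],"xyz":[0,0,-0.003],"fingers":1}]' >/dev/null; python3 f.py
python3 -c "
from m import *
meas(.0025)"
python3 -m crank '[{"delta_rot":[0,0,0],"xyz":[0,0,0.0015],"fingers":1},{"delta_rot":[0,0,0],"xyz":[0,0,0.002],"fingers":1},{"delta_rot":[0,0,0],"xyz":[0,0,0.002],"fingers":1}]' >/dev/null; python3 f.py
python3 -m crank '[{"delta_rot":[0,0,0],"xyz":[0,0,0.0004],"fingers":1},{"delta_rot":[0,0,0],"xyz":[0,0,0.0004],"fingers":1}]' >/dev/null; python3 f.py
```

```text
toolF [-1.76 -0.13  3.31] toolT [ 0.028 -0.912  0.045] rv [0.53573 0.28668 0.1246 ] [ -3.33 -30.17 178.55]
y lidL lidR winL winR
[[-38.2  37.2 -61.8  58.4]
 [-38.2  37.2 -61.7  58.5]
 [-38.   37.2 -61.7  58.6]
 [-38.   37.2 -61.6  58.5]]
lid c -0.4402297835849964 win c -1.6147517056725356 winwidth 120.19915901703206 lidwidth 75.32684995785309
x lidtop winfar
[[55.8 75.5]
 [55.8 75.6]
 [55.8 75.7]
 [55.8 75.8]]
lid cx 0.8342602033504178 win cx 0.6420484348407314
toolF [-2.96  1.37 -4.56] toolT [-0.044 -1.005  0.033] rv [0.53654 0.2865  0.1229 ] [ -3.33 -30.15 178.53]
toolF [ -4.51   2.58 -10.75] toolT [-0.134 -0.96   0.011] rv [0.53653 0.28641 0.12274] [ -3.34 -30.14 178.54]
```

```bash

python3 -m crank '[{"delta_rot":[-0.4,0,0],"xyz":[0,-0.0012,-0.0024],"fingers":1},{"delta_rot":[-0.4,0,0],"xyz":[0,-0.0012,-0.0024],"fingers":1},{"delta_rot":[-0.4,0,0],"xyz":[0,-0.0012,-0.0024],"fingers":1}]' >/dev/null; python3 f.py
python3 -m crank '[{"delta_rot":[0,0,0],"xyz":[0,0,0.0015],"fingers":1},{"delta_rot":[0,0,0],"xyz":[0,0,0.002],"fingers":1},{"delta_rot":[0,0,0],"xyz":[0,0,0.002],"fingers":1}]' >/dev/null; python3 f.py
python3 -m crank '[{"delta_rot":[0,0,0],"xyz":[0,0,0.0005],"fingers":1},{"delta_rot":[0,0,0],"xyz":[0,0,0.0005],"fingers":1},{"delta_rot":[0,0,0],"xyz":[0,0,0.0005],"fingers":1}]' >/dev/null; python3 f.py
python3 -c "
from m import *
meas(0)"
```

```text
toolF [-2.18  0.43  3.85] toolT [ 0.081 -0.951 -0.   ] rv [0.53575 0.28792 0.12446] [ -3.31 -30.16 178.12]
toolF [-4.65  2.7  -8.57] toolT [-0.137 -0.992  0.043] rv [0.53644 0.28765 0.12299] [ -3.34 -30.14 178.15]
toolF [ -5.5    4.37 -17.5 ] toolT [-0.297 -1.133 -0.002] rv [0.53651 0.28756 0.12285] [ -3.35 -30.14 178.16]
y lidL lidR winL winR
[[-38.3  37.2 -60.7  59. ]
 [-38.3  37.2 -60.6  58.9]
 [-38.3  37.2 -60.6  59. ]
 [-38.3  37.3 -60.5  59. ]]
lid c -0.5321411513920111 win c -0.8188488578556168 winwidth 119.57867508834829 lidwidth 75.53218020552117
x lidtop winfar
[[55.9 75.7]
 [55.9 75.8]
 [56.  75.9]
 [56.  75.9]]
lid cx 0.9525281761224917 win cx 0.8296310336285728
```

The remaining moment matches the tangential force acting at the sensor's offset, so the contact is flush for rolls from about −0.4° to −1.8°. I'll settle mid-range: lift, roll back 0.7°, and press again.

```bash

python3 -m crank '[{"delta_rot":[0.7,0,0],"xyz":[0,0.0003,-0.0025],"fingers":1},{"delta_rot":[0.7,0,0],"xyz":[0,0.0003,-0.0025],"fingers":1},{"delta_rot":[0.7,0,0],"xyz":[0,0.0003,-0.0025],"fingers":1}]' >/dev/null; python3 f.py
python3 -m crank '[{"delta_rot":[0,0,0],"xyz":[0,0,0.0015],"fingers":1},{"delta_rot":[0,0,0],"xyz":[0,0,0.002],"fingers":1},{"delta_rot":[0,0,0],"xyz":[0,0,0.002],"fingers":1}]' >/dev/null; python3 f.py
python3 -m crank '[{"delta_rot":[0,0,0],"xyz":[0,0,0.0004],"fingers":1},{"delta_rot":[0,0,0],"xyz":[0,0,0.0004],"fingers":1},{"delta_rot":[0,0,0],"xyz":[0,0,0.0004],"fingers":1},{"delta_rot":[0,0,0],"xyz":[0,0,0.0004],"fingers":1}]' ; python3 f.py
python3 -c "
from m import *
meas(0)
for n in ('top','side'):
    c=viewer.read_camera(n);print(n,[(np.round(r['pixel']),r['score']) for t in ('headband','rail') for r in search_frame(n,t)[:1]])"; python3 f.py
```

```text
toolF [-1.8  -0.29  2.83] toolT [ 0.057 -1.01   0.008] rv [0.53575 0.28723 0.12446] [ -3.34 -30.15 178.82]
toolF [-2.8   1.63 -1.29] toolT [-0.027 -0.933  0.038] rv [0.53663 0.28745 0.1228 ] [ -3.32 -30.15 178.83]
t: 22.7
eef_pos: [0.5367, 0.2874, 0.1226]
tool_rot: [0.017, 0.965, -0.031, 0.26]
contact_force: [-6.9, -1.5, 4.6]
gripper_width: 0.154
grasp_force: 61.2
toolF [-3.52  2.03 -7.34] toolT [-0.134 -0.92   0.004] rv [0.53666 0.28742 0.12264] [ -3.33 -30.15 178.84]
y lidL lidR winL winR
[[-38.2  37.3 -60.3  59.5]
 [-38.3  37.3 -60.4  59.5]
 [-38.3  37.3 -60.5  59.6]
 [-38.2  37.4 -60.3  59.5]]
lid c -0.4588260312506627 win c -0.4349174987726947 winwidth 119.95491506721723 lidwidth 75.56164906399829
x lidtop winfar
[[55.9 75.7]
 [55.9 75.7]
 [56.  75.8]
 [56.  75.8]]
lid cx 0.9818906161871581 win cx 0.7757342520188928
top [(array([364., 239.]), 0.66), (array([351., 236.]), 0.58)]
side [(array([204., 282.]), 0.7)]
toolF [-4.66  2.96 -7.29] toolT [-0.143 -1.036  0.026] rv [0.53667 0.2874  0.12265] [ -3.33 -30.15 178.84]
```

```bash
python3 -m crank '[{"delta_rot":[0,0,0],"xyz":[0,0,0.0003],"fingers":1},{"delta_rot":[0,0,0],"xyz":[0,0,0.0003],"fingers":1},{"delta_rot":[0,0,0],"xyz":[0,0,0.0003],"fingers":1},{"delta_rot":[0,0,0],"xyz":[0,0,0.0003],"fingers":1}]' ; python3 f.py; python3 -c "
from h import *
print(job.hand_in())"
```

```text
t: 23.45
eef_pos: [0.5367, 0.2874, 0.1226]
tool_rot: [0.017, 0.965, -0.031, 0.26]
contact_force: [-10.8, -2.4, 8.3]
gripper_width: 0.151
grasp_force: 61.9
toolF [ -5.05   3.26 -12.44] toolT [-0.239 -0.961 -0.048] rv [0.5367  0.28735 0.12255] [ -3.34 -30.15 178.85]
the job is handed in; nothing more can be done
None
```

I handed the job in at 23.5 s: the headband hangs released on the rail, and the lid is still gripped, pressed at about 16 N and centred on the window to about 0.2 mm by the wrist camera; flushness is judged from contact forces only, and I viewed 12 pictures, over the limit of 10.

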